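# Find the last-stand foot that rocks

## Task

Three alike stand feet lie on the steel checking plate and one of them is twisted, so it rocks from corner to corner; press down gently on their corners in turn, one corner after another, to feel which one rocks. Then take the one that rocks by its post, lower it into the plywood tray and let go of it only once it stands on the tray's floor, leaving the two sound feet where they are and everything else undisturbed.

Things in the scene. Friction and masses are not known exactly. Their poses are not given: they have to be found in the camera images.
- slab: Dark steel checking plate, fixed, 240 (x) x 460 (y) x 30 mm (z), origin at the centre of its underside on the table. Three stand feet, not measured themselves, stand on its three scribed squares. A small brass weight and a steel gauge block (under 25 mm tall) stand 75 to 105 mm along its +x. A foot must never bear on the plate with more than 40 N.
- square_right (a point): Centre, on the plate's top face (30 mm above the table), of the right-hand (-y) scribed square, 110 x 110 mm, axes along the plate's edges. A foot stands on it, centred and aligned within 3 mm and 0.08 rad: a square aluminium flange 90 x 90 x 8 mm, its top 12 mm above the plate, with a round steel post in the middle, 24 mm across, its top 52 mm above the plate; 0.3 kg.
- square_middle (a point): The same for the middle square, 150 mm from the others, with a like foot. All feet have a round pad, 14 mm across and 4 mm high, under each corner, 36 mm along x and y from the middle. Sound feet stand firm on four pads. On the twisted foot two diagonally opposite pads end 2.5 mm above the plate; left alone it balances level on the other two and looks like the rest.
- square_left (a point): The same for the left-hand (+y) square, with a like foot. Pressed over either hanging pad the twisted foot tips 0.05 rad under less than 1 N, that corner's top dipping about 2.5 mm before it is firm; pressed over its other two pads it is firm at once, like a sound foot. The twisted foot may be on any square, and which diagonal hangs is not told.
- tray: Plywood tray, fixed, 165 x 165 mm outside, 28 mm high, walls and floor 5 mm thick, open at the top, 155 mm inside; origin at the centre of its underside on the table. The twisted foot belongs in its middle, at any yaw.
Not all that is in view belongs to the job. Of the things that look like the tray, take the one that is farthest from the robot's base at the start.

How it is judged:
On the way, in this order (a step that is already met when the one before it is completed fails the run):
1. the twisted foot has been pressed near a corner, on the checking plate, so that it tipped (by over 0.03 rad) under the fingers (angle between foot_b's own z axis and vertical between 0.03 and 0.1 rad and contact force between foot_b and the fingers above 1.5 N and contact force between foot_b and slab above 1.5 N and horizontal distance between the grasp point and foot_b above 0.03 m), for 0.05 s.
2. the twisted foot stands on the tray's floor while the fingers still touch it (x of foot_b in the frame of tray between -0.04 and 0.04 m and y of foot_b in the frame of tray between -0.04 and 0.04 m and contact force between foot_b and tray above 0.5 N and contact force between foot_b and the fingers above 0.5 N and angle between foot_b's own z axis and vertical below 0.12 rad), for 0.05 s.
At the end, for the whole second after the job is handed in: The twisted foot stands upright on the tray's floor (tilt under 0.1 rad, its centre within 40 mm of the tray's centre along both of the tray's sides), at rest and released; the two sound feet stand flat on the checking plate within 15 mm of where they began (x of foot_b in the frame of tray between -0.04 and 0.04 m and y of foot_b in the frame of tray between -0.04 and 0.04 m and height (world z) of foot_b below 0.014 m and angle between foot_b's own z axis and vertical below 0.1 rad and linear speed of foot_b below 0.02 m/s and distance of each of foot_a, foot_c from where it was at the start of the episode below 0.015 m and angle between each of foot_a, foot_c's own z axis and vertical below 0.02 rad); the robot touches nothing.
It fails at once if a foot is pressed hard against the checking plate (contact of more than 40 N, its own weight of 3 N included) (contact force between any of foot_b, foot_a, foot_c and slab above 40 N).
It fails at once if a sound foot is shifted by more than 15 mm or lifted (distance of any of foot_a, foot_c from where it was at the start of the episode above 0.015 m).
It fails at once if a bystander is moved by more than 30 mm (distance of any of weight, gauge, shoe_last, tape_roll, marker, carton, hammer, glue_jar from where it was at the start of the episode above 0.03 m).
It also fails if it takes over 72 s, if anything falls off the work surface, if the arm or the gripper's body presses on something with over 40 N, if the wrist force passes 120 N, or if a joint passes its speed limit or range.

## Robot

A 6-joint arm with a two-finger parallel gripper is mounted at the origin on the work surface. World frame = base frame: x ahead of the robot, y to its left, z up, the work surface at z = 0. Lengths are in m, angles in rad, forces in N, time in s.
With the tool pointing down it reaches from about 0.325 to 0.9 m from the base axis. Payload 6.1 kg.
Tool frame: the origin (TCP) lies midway between the tips of the shut fingers; the grasp point (between the pads) lies 19 mm behind it; z points along the fingers, y is the direction in which the jaws open and shut (so a half turn about z gives the same grasp; the last joint's range is limited). The gripper opens to 87 mm and grips with 3 to 60 N. Pads are 19 mm wide; open, the fingers measure 117 mm over their backs; the gripper's body (75 mm by 190 mm) begins 51 mm behind the grasp point.
Start: joints at [-1.306, 0.22, 1.526, -0, 1.395, -0.126], TCP at [0.238, -0.578, 0.223] pointing down, gripper open.
Joint ranges: [-2.98, 2.98], [-0.91, 2.08], [0.09, 2.57], [-1.24, 4.39], [0.2, 2.65], [-2.68, 2.68]. Speed limits (rad/s): [2.57, 2.57, 3.01, 3.14, 3.14, 3.14].

## Interface

Orientations are given as a unit quaternion [w, x, y, z].
In Python, from plant import arm gives the robot as it stands.
- The arm moves only by the tool jog_arm, never from a script. Its argument "rows" is a list of rows, each an object of numbers: "dx", "dy", "dz": the shift along the tool's x, y, z in m; "wx", "wy", "wz": the turn, a rotation vector about the tool's x, y, z in degrees. In form: [{"dx": .., "dy": .., "dz": .., "wx": .., "wy": .., "wz": ..}, ...]. A call has 1 to 20 rows; each row is the pose to reach, as a shift and turn from the pose measured when the call began, along the tool's axes at that moment; what a row does not reach only later rows make up. A row lasts 1/10 s, in which the tool goes at most 50 mm and 8.59 degrees, less where a joint would pass 70% of its speed; a pose out of reach is approached as far as the arm can. A call with a gripper value outside its range is refused whole. "fingers" is the opening, from 0 (shut) to 1 (fully open), set as the call begins (left out, the last holds). The fingers move at their own pace and stop on an object; "newtons" is the grip in N (left out, the last holds). Time passes only in rows, so rows that repeat a pose let the fingers close. It gives the time, the measured TCP pose, the force and the opening at its end, in the units of the state.
- arm.state(): the state, without advancing time (a new reading comes with each control period).
- arm.get_image(name): name is "side" or "top"; returns a dict with "img" (480x640x3 uint8, red, green, blue), "fx", "fy", "cx", "cy" (pixels), "R" (3x3) and "t" (3): a world point X has camera coordinates R X + t. Camera axes: x right, y down, z forward; pixel columns grow to the right and rows downward; lengths in m; the calibration is good to about 2 mm. A picture is of the moment at which its call begins. There is no depth.
- arm.job_done(): hands the job in, once; it reports no verdict.
The state is a dict: "clock": time; "joint_pos": joint angles; "qd": joint speeds; "joint_torque": joint torques, N m; "tool_pos": TCP position; "orientation": TCP orientation; "contact_force": force on the tool from outside, world axes, zero at the start; "torque": the same for the moment, N m; "opening": opening from 0.0 (shut) to 1.0 (fully open).
Only numpy, scipy, OpenCV 4.12 (cv2) and the standard library are available. Lean on these libraries where they do the work, as an engineer would, in place of code of your own. Each camera call takes 0.05 s, during which the arm holds its last target. There are 200 camera calls.

## Working session

There is one attempt and no reset: what is moved stays moved. The work goes in short steps, Python scripts to look and compute and a tool call to move; the robot and the scene stay as the last step left them, time stands still between calls to the robot, and variables do not carry over. Pictures are saved under pics/ and viewed, about 8 in all and at most 12, crops included, and the job is handed in when it is done.

Besides the shell and the picture viewer there is one more tool, called after "Emit:" as name(argument=value, ...), one argument or row to a line, values as JSON. jog_arm: Moves the arm, as the interface text tells. Its arguments: {"type":"object","properties":{"rows":{"type":"array"},"fingers":{"type":"number"},"newtons":{"type":"number"}},"required":["rows"]}

```bash
mkdir -p pics; cat > h.py <<'E'
from plant import arm
import numpy as np, cv2
def shot(n,f):
    d=arm.get_image(n); cv2.imwrite('pics/'+f,d['img'][:,:,::-1]); return d
def ray(d,u,v,z):
    R=np.array(d['R']);t=np.array(d['t']);c=-R.T@t
    r=R.T@np.array([(u-d['cx'])/d['fx'],(v-d['cy'])/d['fy'],1]); return c+r*(z-c[2])/r[2]
def proj(d,X):
    p=np.array(d['R'])@np.array(X)+np.array(d['t']); return d['fx']*p[0]/p[2]+d['cx'],d['fy']*p[1]/p[2]+d['cy']
E
python3 - <<'E'
from h import *
import pickle
o={}
for n in('top','side'):
    d=shot(n,n+'1.png');o[n]=d;print(n,-np.array(d['R']).T@d['t'],d['fx'])
pickle.dump(o,open('o.pkl','wb'))
print(arm.state())
E
```

```text
top [ 0.33399255 -0.0863248   0.98422185] 512.7481952259285
side [ 0.32210372 -0.9087691   0.91667156] 587.2445655797413
{'clock': 0.1, 'joint_pos': array([-1.30611505e+00,  2.21179816e-01,  1.52748538e+00,  1.44469564e-05,
        1.39472040e+00, -1.26090171e-01]), 'qd': array([-0.00077203, -0.00093314, -0.00157223, -0.00147862,  0.00117226,
        0.0006393 ]), 'joint_torque': array([ 9.31412142e-04, -4.95946383e+01, -3.88518977e+01,  7.01889815e-02,
        5.15551341e-02, -5.25181554e-05]), 'tool_pos': array([ 0.23792203, -0.57733481,  0.22153249]), 'orientation': array([-8.94814284e-04,  9.80972709e-01,  1.94143610e-01, -5.49783298e-05]), 'contact_force': array([ 0.56902582, -0.48910379,  0.00883193]), 'torque': array([ 0.01854463, -0.00165194, -0.00011028]), 'opening': 1.003048883278798}
```

View pics/top1.png

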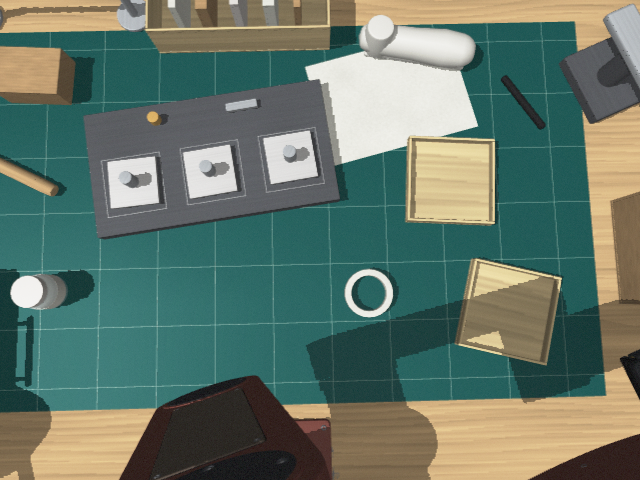

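View pics/side1.png

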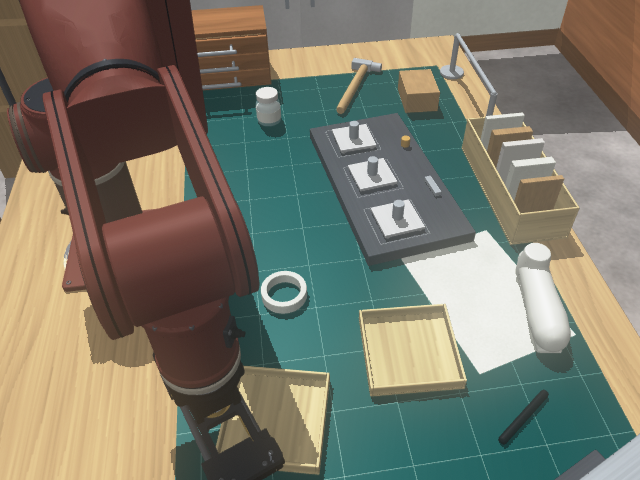

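The top view shows the plate with feet near (133,181), (210,171) and (290,157). There are two trays, near (451,180) and (509,311), and the upper one is farther from the base. Next I'll measure the feet and that tray.

```bash
cat > m.py <<'E'
from h import *
import pickle
d=pickle.load(open('o.pkl','rb'))['top'];im=d['img']
hsv=cv2.cvtColor(im,cv2.COLOR_RGB2HSV)
m=((hsv[...,1]<40)&(hsv[...,2]>185)).astype(np.uint8)
# slab
g=((hsv[...,2]<120)&(hsv[...,1]<70)).astype(np.uint8)
for cx,cy in((133,181),(210,171),(290,157)):
    k=np.zeros_like(m);k[cy-33:cy+33,cx-33:cx+33]=1
    cs,_=cv2.findContours(m*k,0,2);c=max(cs,key=cv2.contourArea)
    b=cv2.boxPoints(cv2.minAreaRect(cv2.convexHull(c)))
    P=np.array([ray(d,*p,0.042) for p in b])[:,:2];e=P[1]-P[0]
    print('foot',P.mean(0).round(4),np.linalg.norm(P-np.roll(P,1,0),axis=1).round(4),(np.degrees(np.arctan2(e[1],e[0]))%90).round(2))
t=cv2.inRange(hsv,(12,30,100),(32,200,255));t[:120]=0;t[240:]=0;t[:,:390]=0;t[:,520:]=0
cs,_=cv2.findContours(t,0,2);c=max(cs,key=cv2.contourArea)
b=cv2.boxPoints(cv2.minAreaRect(c));P=np.array([ray(d,*p,0.028) for p in b])[:,:2];e=P[1]-P[0]
print('tray',P.mean(0).round(4),np.linalg.norm(P-np.roll(P,1,0),axis=1).round(4),np.degrees(np.arctan2(e[1],e[0]))%90)
t=cv2.inRange(hsv,(95,0,40),(140,90,125));t[:70]=0;t[245:]=0;t[:,345:]=0;t[:,:75]=0
cs,_=cv2.findContours(t,0,2);c=max(cs,key=cv2.contourArea)
b=cv2.boxPoints(cv2.minAreaRect(c));P=np.array([ray(d,*p,0.03) for p in b])[:,:2];e=P[1]-P[0]
print('slab',b.round(),P.mean(0).round(4),np.linalg.norm(P-np.roll(P,1,0),axis=1).round(4),np.degrees(np.arctan2(e[1],e[0]))%90)
E
python3 m.py
```

```text
foot [0.5489 0.2559] [0.0889 0.0905 0.0891 0.0896] 5.28
foot [0.5664 0.1126] [0.0888 0.0893 0.089  0.0884] 8.51
foot [ 0.5907 -0.0386] [0.0887 0.0893 0.089  0.0884] 9.08
tray [ 0.543  -0.3415] [0.1706 0.1695 0.1709 0.1662] 88.76391551699938
slab [[ 79. 116.]
 [321.  79.]
 [340. 202.]
 [ 98. 240.]] [0.5943 0.1138] [0.2431 0.4696 0.2458 0.457 ] 7.9653796620595045
```

```bash
cat >> h.py <<'E'
feet={'R':(.5907,-.0386,9),'M':(.5664,.1126,8.5),'L':(.5489,.2559,6)}
def corner(f,sx,sy,r=.036):
    x,y,a=feet[f];a=np.radians(a);return x+r*(sx*np.cos(a)-sy*np.sin(a)),y+r*(sx*np.sin(a)+sy*np.cos(a))
from scipy.spatial.transform import Rotation as Ro
def go(x,y,z,yaw=8,p=None,q=None):
    s=arm.state();p=s['tool_pos'] if p is None else p;q=s['orientation'] if q is None else q
    R=Ro.from_quat(q,scalar_first=True);a=np.radians(yaw)
    T=Ro.from_matrix([[np.cos(a),np.sin(a),0],[np.sin(a),-np.cos(a),0],[0,0,-1]])
    d=R.inv().apply(np.array([x,y,z])-p);w=(R.inv()*T).as_rotvec(degrees=True)
    print('d',d.round(4),'w',w.round(2),'F',s['contact_force'].round(2),'clk',s['clock']);return T
E
python3 - <<'E'
from h import *
c=corner('R',-1,-1);print(c);go(*c,.13)
for f in 'RML':print(f,corner(f,-1,-1),corner(f,-1,1))
E
```

```text
(np.float64(0.5607748604800233), np.float64(-0.07978842100287328))
d [ 0.488  -0.3369  0.0922] w [-0.1  -0.   14.39] F [ 0.57 -0.49  0.01] clk 0.1
R (np.float64(0.5607748604800233), np.float64(-0.07978842100287328)) (np.float64(0.5495115789971268), np.float64(-0.008674860480023354))
M (np.float64(0.536116567719637), np.float64(0.07167429011830502)) (np.float64(0.525474290118305), np.float64(0.14288343228036302))
L (np.float64(0.5168602364443777), np.float64(0.21633418708910665)) (np.float64(0.5093341870891067), np.float64(0.28793976355562234))
```

Emit:
jog_arm(
  rows=[
    {"dx": 0.488,"dy": -0.337,"dz": 0.0,"wz": 14.4},
    {"dx": 0.488,"dy": -0.337,"dz": 0.0,"wz": 14.4},
    {"dx": 0.488,"dy": -0.337,"dz": 0.0,"wz": 14.4},
    {"dx": 0.488,"dy": -0.337,"dz": 0.0,"wz": 14.4},
    {"dx": 0.488,"dy": -0.337,"dz": 0.0,"wz": 14.4},
    {"dx": 0.488,"dy": -0.337,"dz": 0.0,"wz": 14.4},
    {"dx": 0.488,"dy": -0.337,"dz": 0.0,"wz": 14.4},
    {"dx": 0.488,"dy": -0.337,"dz": 0.0,"wz": 14.4},
    {"dx": 0.488,"dy": -0.337,"dz": 0.0,"wz": 14.4},
    {"dx": 0.488,"dy": -0.337,"dz": 0.0,"wz": 14.4},
    {"dx": 0.488,"dy": -0.337,"dz": 0.0,"wz": 14.4},
    {"dx": 0.488,"dy": -0.337,"dz": 0.0,"wz": 14.4},
    {"dx": 0.488,"dy": -0.337,"dz": 0.0,"wz": 14.4},
    {"dx": 0.488,"dy": -0.337,"dz": 0.092,"wz": 14.4},
    {"dx": 0.488,"dy": -0.337,"dz": 0.092,"wz": 14.4},
    {"dx": 0.488,"dy": -0.337,"dz": 0.092,"wz": 14.4},
    {"dx": 0.488,"dy": -0.337,"dz": 0.092,"wz": 14.4},
  ],
  fingers=0,
)

```text
$.rows[0]: bad value
```

Emit:
jog_arm(
  rows=[
    {"dx": 0.488,"dy": -0.337,"dz": 0.0,"wx": 0,"wy": 0,"wz": 14.4},
    {"dx": 0.488,"dy": -0.337,"dz": 0.0,"wx": 0,"wy": 0,"wz": 14.4},
    {"dx": 0.488,"dy": -0.337,"dz": 0.0,"wx": 0,"wy": 0,"wz": 14.4},
    {"dx": 0.488,"dy": -0.337,"dz": 0.0,"wx": 0,"wy": 0,"wz": 14.4},
    {"dx": 0.488,"dy": -0.337,"dz": 0.0,"wx": 0,"wy": 0,"wz": 14.4},
    {"dx": 0.488,"dy": -0.337,"dz": 0.0,"wx": 0,"wy": 0,"wz": 14.4},
    {"dx": 0.488,"dy": -0.337,"dz": 0.0,"wx": 0,"wy": 0,"wz": 14.4},
    {"dx": 0.488,"dy": -0.337,"dz": 0.0,"wx": 0,"wy": 0,"wz": 14.4},
    {"dx": 0.488,"dy": -0.337,"dz": 0.0,"wx": 0,"wy": 0,"wz": 14.4},
    {"dx": 0.488,"dy": -0.337,"dz": 0.0,"wx": 0,"wy": 0,"wz": 14.4},
    {"dx": 0.488,"dy": -0.337,"dz": 0.0,"wx": 0,"wy": 0,"wz": 14.4},
    {"dx": 0.488,"dy": -0.337,"dz": 0.0,"wx": 0,"wy": 0,"wz": 14.4},
    {"dx": 0.488,"dy": -0.337,"dz": 0.0,"wx": 0,"wy": 0,"wz": 14.4},
    {"dx": 0.488,"dy": -0.337,"dz": 0.092,"wx": 0,"wy": 0,"wz": 14.4},
    {"dx": 0.488,"dy": -0.337,"dz": 0.092,"wx": 0,"wy": 0,"wz": 14.4},
    {"dx": 0.488,"dy": -0.337,"dz": 0.092,"wx": 0,"wy": 0,"wz": 14.4},
    {"dx": 0.488,"dy": -0.337,"dz": 0.092,"wx": 0,"wy": 0,"wz": 14.4},
  ],
  fingers=0,
)

```text
clock: 1.8
tool_pos: [0.5599, -0.08, 0.13]
orientation: [-0.001, 0.998, 0.069, -0.001]
contact_force: [0.2, -0.5, 0.8]
opening: 0.004
```

Emit:
jog_arm(
  rows=[
    {"dx": 0,"dy": 0,"dz": 0.04,"wx": 0,"wy": 0,"wz": 0},
    {"dx": 0,"dy": 0,"dz": 0.07,"wx": 0,"wy": 0,"wz": 0},
    {"dx": 0,"dy": 0,"dz": 0.083,"wx": 0,"wy": 0,"wz": 0},
    {"dx": 0,"dy": 0,"dz": 0.084,"wx": 0,"wy": 0,"wz": 0},
    {"dx": 0,"dy": 0,"dz": 0.084,"wx": 0,"wy": 0,"wz": 0},
  ],
)

```text
clock: 2.3
tool_pos: [0.5613, -0.0805, 0.0482]
orientation: [-0.001, 0.998, 0.069, 0.0]
contact_force: [0.6, -0.1, 0.6]
opening: 0.004
```

```bash
python3 - <<'E'
from h import *
d=shot('side','a.png');im=d['img'][150:290,320:520,::-1]
cv2.imwrite('pics/s2.png',cv2.resize(im,None,fx=4,fy=4,interpolation=2))
c=corner('R',-1,-1);go(*c,.042);print(arm.state()['tool_pos'])
E
```

```text
d [-0.0008 -0.0009  0.0066] w [-0.06 -0.07 -0.05] F [-0.19 -1.29 -0.54] clk 2.35
[ 0.56164185 -0.08054921  0.04861127]
```

View pics/s2.png

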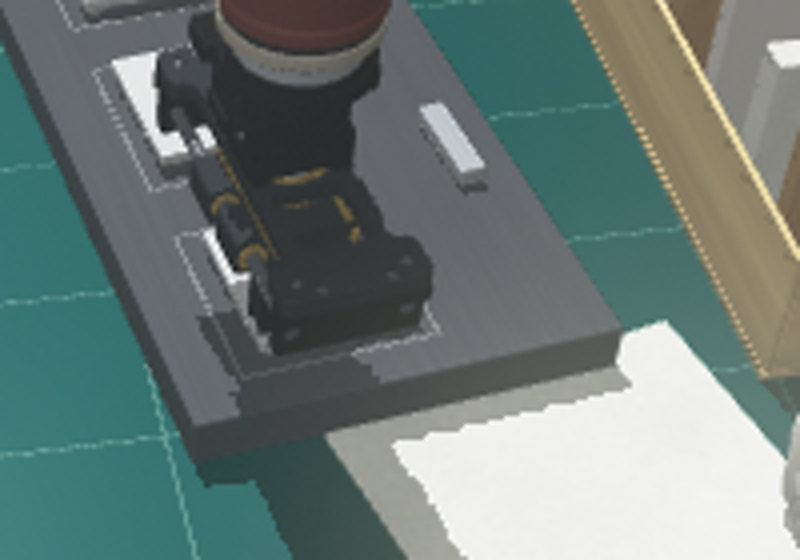

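The gripper is over the near corner of the right foot, and the fingertips are hidden behind its body (crop around (330,290)). I'll lower gently.

Emit:
jog_arm(
  rows=[
    {"dx": -0.001,"dy": -0.001,"dz": 0.002,"wx": 0,"wy": 0,"wz": 0},
    {"dx": -0.001,"dy": -0.001,"dz": 0.004,"wx": 0,"wy": 0,"wz": 0},
    {"dx": -0.001,"dy": -0.001,"dz": 0.005,"wx": 0,"wy": 0,"wz": 0},
    {"dx": -0.001,"dy": -0.001,"dz": 0.005,"wx": 0,"wy": 0,"wz": 0},
  ],
)

```text
clock: 2.75
tool_pos: [0.5604, -0.0797, 0.0436]
orientation: [-0.001, 0.998, 0.069, 0.001]
contact_force: [0.4, -0.6, -0.2]
opening: 0.004
```

Emit:
jog_arm(
  rows=[
    {"dx": 0,"dy": 0,"dz": 0.0005,"wx": 0,"wy": 0,"wz": 0},
    {"dx": 0,"dy": 0,"dz": 0.001,"wx": 0,"wy": 0,"wz": 0},
    {"dx": 0,"dy": 0,"dz": 0.001,"wx": 0,"wy": 0,"wz": 0},
  ],
)

```text
clock: 3.05
tool_pos: [0.5603, -0.0796, 0.0425]
orientation: [-0.001, 0.998, 0.069, 0.0]
contact_force: [-0.6, -0.0, -0.5]
opening: 0.001
```

Emit:
jog_arm(
  rows=[
    {"dx": 0,"dy": 0,"dz": 0.0004,"wx": 0,"wy": 0,"wz": 0},
    {"dx": 0,"dy": 0,"dz": 0.0004,"wx": 0,"wy": 0,"wz": 0},
  ],
)

```text
clock: 3.25
tool_pos: [0.5604, -0.0796, 0.0424]
orientation: [-0.001, 0.998, 0.069, 0.0]
contact_force: [-1.3, 0.5, 3.8]
opening: 0.009
```

Emit:
jog_arm(
  rows=[
    {"dx": 0,"dy": 0,"dz": 0.0004,"wx": 0,"wy": 0,"wz": 0},
    {"dx": 0,"dy": 0,"dz": 0.0004,"wx": 0,"wy": 0,"wz": 0},
  ],
)

```text
clock: 3.45
tool_pos: [0.5604, -0.0796, 0.0424]
orientation: [-0.001, 0.998, 0.069, 0.0]
contact_force: [-2.3, 0.6, 4.8]
opening: 0.006
```

Emit:
jog_arm(
  rows=[
    {"dx": 0,"dy": 0,"dz": 0.0008,"wx": 0,"wy": 0,"wz": 0},
    {"dx": 0,"dy": 0,"dz": 0.0008,"wx": 0,"wy": 0,"wz": 0},
  ],
)

```text
clock: 3.65
tool_pos: [0.5604, -0.0796, 0.0424]
orientation: [-0.001, 0.998, 0.069, 0.0]
contact_force: [-3.8, 0.9, 8.5]
opening: 0.003
```

Emit:
jog_arm(
  rows=[
    {"dx": 0,"dy": 0,"dz": -0.012,"wx": 0,"wy": 0,"wz": 0},
    {"dx": -0.001,"dy": -0.036,"dz": -0.012,"wx": 0,"wy": 0,"wz": 0},
    {"dx": -0.001,"dy": -0.072,"dz": -0.012,"wx": 0,"wy": 0,"wz": 0},
    {"dx": -0.001,"dy": -0.072,"dz": -0.006,"wx": 0,"wy": 0,"wz": 0},
    {"dx": -0.001,"dy": -0.072,"dz": -0.001,"wx": 0,"wy": 0,"wz": 0},
    {"dx": -0.001,"dy": -0.072,"dz": -0.001,"wx": 0,"wy": 0,"wz": 0},
  ],
)

```text
clock: 4.25
tool_pos: [0.549, -0.009, 0.0427]
orientation: [-0.0, 0.998, 0.069, -0.0]
contact_force: [-0.0, -0.5, -0.2]
opening: 0.002
```

Emit:
jog_arm(
  rows=[
    {"dx": 0,"dy": 0,"dz": 0.0008,"wx": 0,"wy": 0,"wz": 0},
    {"dx": 0,"dy": 0,"dz": 0.0012,"wx": 0,"wy": 0,"wz": 0},
    {"dx": 0,"dy": 0,"dz": 0.0016,"wx": 0,"wy": 0,"wz": 0},
    {"dx": 0,"dy": 0,"dz": 0.0016,"wx": 0,"wy": 0,"wz": 0},
  ],
)

```text
clock: 4.65
tool_pos: [0.5494, -0.0096, 0.0423]
orientation: [-0.001, 0.998, 0.069, -0.0]
contact_force: [-4.3, 1.9, 8.5]
opening: 0.003
```

Emit:
jog_arm(
  rows=[
    {"dx": 0,"dy": 0,"dz": -0.012,"wx": 0,"wy": 0,"wz": 0},
    {"dx": -0.002,"dy": -0.04,"dz": -0.012,"wx": 0,"wy": 0,"wz": 0},
    {"dx": -0.002,"dy": -0.082,"dz": -0.012,"wx": 0,"wy": 0,"wz": 0},
    {"dx": -0.002,"dy": -0.082,"dz": -0.006,"wx": 0,"wy": 0,"wz": 0},
    {"dx": -0.002,"dy": -0.082,"dz": -0.001,"wx": 0,"wy": 0,"wz": 0},
    {"dx": -0.002,"dy": -0.082,"dz": -0.001,"wx": 0,"wy": 0,"wz": 0},
  ],
)

```text
clock: 5.25
tool_pos: [0.5359, 0.0703, 0.0429]
orientation: [-0.001, 0.998, 0.068, -0.001]
contact_force: [-0.2, -0.5, -0.7]
opening: 0.006
```

Emit:
jog_arm(
  rows=[
    {"dx": 0,"dy": 0,"dz": 0.0008,"wx": 0,"wy": 0,"wz": 0},
    {"dx": 0,"dy": 0,"dz": 0.0012,"wx": 0,"wy": 0,"wz": 0},
    {"dx": 0,"dy": 0,"dz": 0.0016,"wx": 0,"wy": 0,"wz": 0},
    {"dx": 0,"dy": 0,"dz": 0.0016,"wx": 0,"wy": 0,"wz": 0},
  ],
)

```text
clock: 5.65
tool_pos: [0.5362, 0.0698, 0.0414]
orientation: [-0.001, 0.998, 0.068, -0.001]
contact_force: [-0.1, -1.1, 0.7]
opening: 0.005
```

Emit:
jog_arm(
  rows=[
    {"dx": 0,"dy": 0,"dz": 0.0006,"wx": 0,"wy": 0,"wz": 0},
    {"dx": 0,"dy": 0,"dz": 0.0012,"wx": 0,"wy": 0,"wz": 0},
    {"dx": 0,"dy": 0,"dz": 0.0016,"wx": 0,"wy": 0,"wz": 0},
    {"dx": 0,"dy": 0,"dz": 0.0016,"wx": 0,"wy": 0,"wz": 0},
  ],
)

```text
clock: 6.05
tool_pos: [0.5363, 0.0697, 0.0403]
orientation: [-0.0, 0.998, 0.068, -0.001]
contact_force: [-1.9, -1.8, 4.9]
opening: 0.008
```

Emit:
jog_arm(
  rows=[
    {"dx": 0,"dy": 0,"dz": 0.0005,"wx": 0,"wy": 0,"wz": 0},
    {"dx": 0,"dy": 0,"dz": 0.0007,"wx": 0,"wy": 0,"wz": 0},
    {"dx": 0,"dy": 0,"dz": 0.0007,"wx": 0,"wy": 0,"wz": 0},
  ],
)

```text
clock: 6.35
tool_pos: [0.5363, 0.0697, 0.0403]
orientation: [-0.0, 0.998, 0.068, -0.001]
contact_force: [-3.5, 0.0, 6.1]
opening: 0.007
```

The middle foot's corner gave about 2 mm at under 1 N and then went firm, while both corners of the right foot were firm at once. So the middle foot is the twisted one. Next I'll rise and move over its post.

Emit:
jog_arm(
  rows=[
    {"dx": 0,"dy": 0,"dz": -0.01,"wx": 0,"wy": 0,"wz": 0},
    {"dx": 0,"dy": 0,"dz": -0.05,"wx": 0,"wy": 0,"wz": 0},
    {"dx": 0,"dy": 0,"dz": -0.07,"wx": 0,"wy": 0,"wz": 0},
    {"dx": 0.036,"dy": -0.038,"dz": -0.07,"wx": 0,"wy": 0,"wz": 0},
    {"dx": 0.036,"dy": -0.038,"dz": -0.07,"wx": 0,"wy": 0,"wz": 0},
    {"dx": 0.036,"dy": -0.038,"dz": -0.07,"wx": 0,"wy": 0,"wz": 0},
  ],
  fingers=0.65,
  newtons=15,
)

```text
clock: 6.95
tool_pos: [0.5671, 0.1131, 0.1103]
orientation: [-0.0, 0.998, 0.069, -0.001]
contact_force: [-0.3, 0.1, -0.7]
opening: 0.467
```

```bash
python3 - <<'E'
from h import *
d=shot('side','b.png');im=d['img'][90:270,300:500,::-1]
cv2.imwrite('pics/s3.png',cv2.resize(im,None,fx=3,fy=3,interpolation=2))
go(.5664,.1126,.050)
for z in(.042,.082):print(proj(d,(.5664,.1126,z)))
E
```

```text
d [ 0.0002 -0.0002  0.0599] w [-0.02  0.14 -0.1 ] F [-1.56  0.47 -0.17] clk 7.0
(np.float64(371.94835781377276), np.float64(172.56889245384298))
(np.float64(372.70724616114444), np.float64(158.91028551771555))
```

View pics/s3.png

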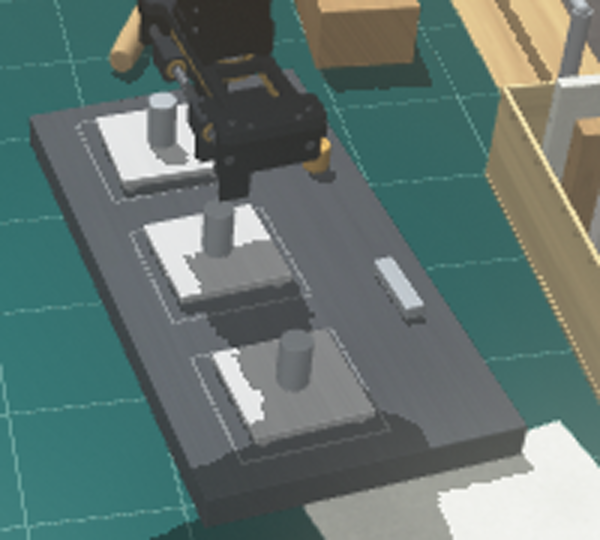

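The middle post's top is at crop (218,210), which matches the projected (373,159), and the fingers are above it. I'll descend and grip.

Emit:
jog_arm(
  rows=[
    {"dx": 0,"dy": 0,"dz": 0.0,"wx": 0,"wy": 0,"wz": 0},
    {"dx": 0,"dy": 0,"dz": 0.0,"wx": 0,"wy": 0,"wz": 0},
    {"dx": 0,"dy": 0,"dz": 0.02,"wx": 0,"wy": 0,"wz": 0},
    {"dx": 0,"dy": 0,"dz": 0.04,"wx": 0,"wy": 0,"wz": 0},
    {"dx": 0,"dy": 0,"dz": 0.055,"wx": 0,"wy": 0,"wz": 0},
    {"dx": 0,"dy": 0,"dz": 0.059,"wx": 0,"wy": 0,"wz": 0},
    {"dx": 0,"dy": 0,"dz": 0.059,"wx": 0,"wy": 0,"wz": 0},
  ],
)

```text
clock: 7.7
tool_pos: [0.5655, 0.1121, 0.0501]
orientation: [-0.0, 0.998, 0.069, -0.002]
contact_force: [0.5, 0.3, -0.2]
opening: 0.654
```

Emit:
jog_arm(
  rows=[
    {"dx": 0,"dy": 0,"dz": 0.0,"wx": 0,"wy": 0,"wz": 0},
    {"dx": 0,"dy": 0,"dz": 0.0,"wx": 0,"wy": 0,"wz": 0},
    {"dx": 0,"dy": 0,"dz": 0.0,"wx": 0,"wy": 0,"wz": 0},
    {"dx": 0,"dy": 0,"dz": 0.0,"wx": 0,"wy": 0,"wz": 0},
    {"dx": 0,"dy": 0,"dz": 0.0,"wx": 0,"wy": 0,"wz": 0},
    {"dx": 0,"dy": 0,"dz": 0.0,"wx": 0,"wy": 0,"wz": 0},
    {"dx": 0,"dy": 0,"dz": 0.0,"wx": 0,"wy": 0,"wz": 0},
    {"dx": 0,"dy": 0,"dz": 0.0,"wx": 0,"wy": 0,"wz": 0},
  ],
  fingers=0,
  newtons=25,
)

```text
clock: 8.5
tool_pos: [0.5657, 0.1119, 0.0505]
orientation: [0.0, 0.998, 0.069, -0.002]
contact_force: [0.2, -1.4, 4.1]
opening: 0.272
```

Emit:
jog_arm(
  rows=[
    {"dx": 0,"dy": 0,"dz": -0.005,"wx": 0,"wy": 0,"wz": 0},
    {"dx": 0,"dy": 0,"dz": -0.02,"wx": 0,"wy": 0,"wz": 0},
    {"dx": 0,"dy": 0,"dz": -0.05,"wx": 0,"wy": 0,"wz": 0},
    {"dx": 0,"dy": 0,"dz": -0.09,"wx": 0,"wy": 0,"wz": 0},
    {"dx": 0,"dy": 0,"dz": -0.1,"wx": 0,"wy": 0,"wz": 0},
    {"dx": 0,"dy": 0,"dz": -0.1,"wx": 0,"wy": 0,"wz": 0},
  ],
)

```text
clock: 9.1
tool_pos: [0.5679, 0.1122, 0.1531]
orientation: [0.0, 0.998, 0.069, 0.001]
contact_force: [0.4, -0.3, -3.6]
opening: 0.268
```

```bash
python3 - <<'E'
from h import *
go(.543,-.3415,.15)
s=arm.state();print(s['tool_pos'],s['opening'])
d=shot('side','c.png');im=d['img'][60:440,250:600,::-1]
cv2.imwrite('pics/s4.png',cv2.resize(im,None,fx=1.5,fy=1.5))
E
```

```text
d [-0.0869  0.446   0.003 ] w [ 0.01 -0.08 -0.11] F [ 0.37 -0.34 -3.62] clk 9.1
[0.56787146 0.11217188 0.15306173] 0.26845543763893936
```

View pics/s4.png

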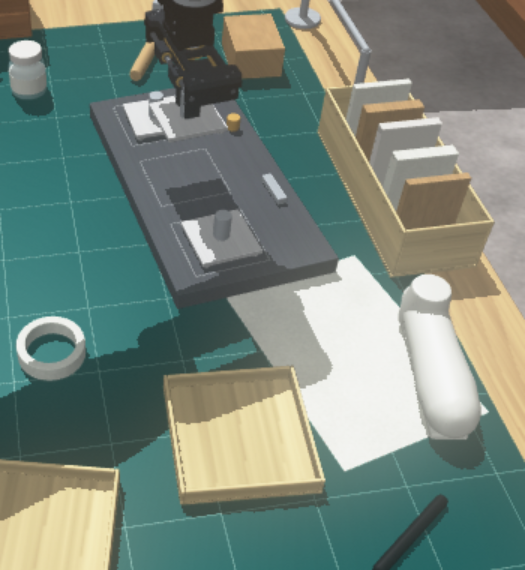

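The foot is held and clear of the plate, with its square empty, and the chosen tray shows at crop (245,435). I'll carry the foot there at about 0.3 m/s.

Emit:
jog_arm(
  rows=[
    {"dx": -0.002,"dy": 0.01,"dz": 0,"wx": 0,"wy": 0,"wz": 0},
    {"dx": -0.006,"dy": 0.03,"dz": 0,"wx": 0,"wy": 0,"wz": 0},
    {"dx": -0.012,"dy": 0.06,"dz": 0,"wx": 0,"wy": 0,"wz": 0},
    {"dx": -0.018,"dy": 0.09,"dz": 0,"wx": 0,"wy": 0,"wz": 0},
    {"dx": -0.023,"dy": 0.12,"dz": 0,"wx": 0,"wy": 0,"wz": 0},
    {"dx": -0.029,"dy": 0.15,"dz": 0,"wx": 0,"wy": 0,"wz": 0},
    {"dx": -0.035,"dy": 0.18,"dz": 0,"wx": 0,"wy": 0,"wz": 0},
    {"dx": -0.041,"dy": 0.21,"dz": 0,"wx": 0,"wy": 0,"wz": 0},
    {"dx": -0.047,"dy": 0.24,"dz": 0,"wx": 0,"wy": 0,"wz": 0},
    {"dx": -0.053,"dy": 0.27,"dz": 0,"wx": 0,"wy": 0,"wz": 0},
    {"dx": -0.058,"dy": 0.3,"dz": 0,"wx": 0,"wy": 0,"wz": 0},
    {"dx": -0.064,"dy": 0.33,"dz": 0,"wx": 0,"wy": 0,"wz": 0},
    {"dx": -0.07,"dy": 0.36,"dz": 0,"wx": 0,"wy": 0,"wz": 0},
    {"dx": -0.076,"dy": 0.39,"dz": 0,"wx": 0,"wy": 0,"wz": 0},
    {"dx": -0.082,"dy": 0.42,"dz": 0,"wx": 0,"wy": 0,"wz": 0},
    {"dx": -0.086,"dy": 0.44,"dz": 0,"wx": 0,"wy": 0,"wz": 0},
    {"dx": -0.087,"dy": 0.446,"dz": 0,"wx": 0,"wy": 0,"wz": 0},
    {"dx": -0.087,"dy": 0.446,"dz": 0,"wx": 0,"wy": 0,"wz": 0},
    {"dx": -0.087,"dy": 0.446,"dz": 0,"wx": 0,"wy": 0,"wz": 0},
  ],
)

```text
clock: 11.05
tool_pos: [0.541, -0.3404, 0.1499]
orientation: [-0.001, 0.998, 0.069, -0.002]
contact_force: [-0.2, 0.2, -3.9]
opening: 0.271
```

```bash
python3 - <<'E'
from h import *
d=shot('side','d.png');im=d['img'][200:480,270:620,::-1]
cv2.imwrite('pics/s5.png',cv2.resize(im,None,fx=1.5,fy=1.5))
P=np.array([ray(d,u/1.5+250,v/1.5+60,.028) for u,v in((165,377),(293,368),(324,490),(180,500))]);print(P.round(3),P.mean(0))
go(.543,-.3415,.026);s=arm.state();print(s['tool_pos'],s['opening'])
E
```

```text
[[ 0.469 -0.262  0.028]
 [ 0.63  -0.274  0.028]
 [ 0.616 -0.444  0.028]
 [ 0.454 -0.431  0.028]] [ 0.54207046 -0.35283565  0.028     ]
d [0.002  0.0017 0.1242] w [-0.09  0.19 -0.06] F [-0.46  0.88 -2.88] clk 11.1
[ 0.54125625 -0.34025944  0.15020176] 0.2705491743570433
```

View pics/s5.png

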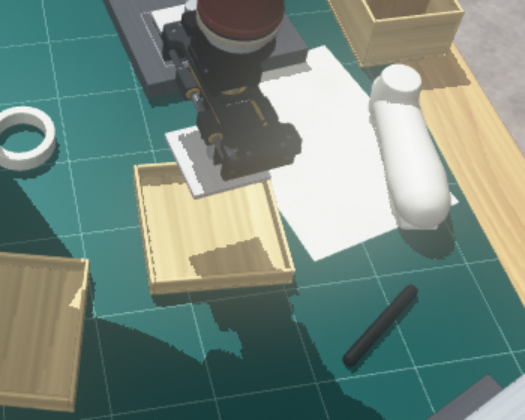

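The foot hangs level over the tray. The two views differ by 11 mm in the tray's y, mostly because I read the lower outside edge in the side view, so I'll aim at y ≈ -0.345.

Emit:
jog_arm(
  rows=[
    {"dx": 0,"dy": 0.005,"dz": 0.02,"wx": 0,"wy": 0,"wz": 0},
    {"dx": 0,"dy": 0.005,"dz": 0.045,"wx": 0,"wy": 0,"wz": 0},
    {"dx": 0,"dy": 0.005,"dz": 0.07,"wx": 0,"wy": 0,"wz": 0},
    {"dx": 0,"dy": 0.005,"dz": 0.09,"wx": 0,"wy": 0,"wz": 0},
    {"dx": 0,"dy": 0.005,"dz": 0.105,"wx": 0,"wy": 0,"wz": 0},
    {"dx": 0,"dy": 0.005,"dz": 0.114,"wx": 0,"wy": 0,"wz": 0},
    {"dx": 0,"dy": 0.005,"dz": 0.119,"wx": 0,"wy": 0,"wz": 0},
    {"dx": 0,"dy": 0.005,"dz": 0.119,"wx": 0,"wy": 0,"wz": 0},
    {"dx": 0,"dy": 0.005,"dz": 0.119,"wx": 0,"wy": 0,"wz": 0},
  ],
)

```text
clock: 12.0
tool_pos: [0.5422, -0.3456, 0.0323]
orientation: [-0.0, 0.998, 0.069, -0.001]
contact_force: [-1.0, 0.8, -2.9]
opening: 0.265
```

Emit:
jog_arm(
  rows=[
    {"dx": 0,"dy": 0,"dz": 0.001,"wx": 0,"wy": 0,"wz": 0},
    {"dx": 0,"dy": 0,"dz": 0.002,"wx": 0,"wy": 0,"wz": 0},
    {"dx": 0,"dy": 0,"dz": 0.003,"wx": 0,"wy": 0,"wz": 0},
    {"dx": 0,"dy": 0,"dz": 0.004,"wx": 0,"wy": 0,"wz": 0},
    {"dx": 0,"dy": 0,"dz": 0.0045,"wx": 0,"wy": 0,"wz": 0},
    {"dx": 0,"dy": 0,"dz": 0.0045,"wx": 0,"wy": 0,"wz": 0},
  ],
)

```text
clock: 12.6
tool_pos: [0.5421, -0.3454, 0.0275]
orientation: [-0.0, 0.998, 0.069, -0.001]
contact_force: [0.3, -0.5, -4.0]
opening: 0.27
```

Emit:
jog_arm(
  rows=[
    {"dx": 0,"dy": 0,"dz": 0.0005,"wx": 0,"wy": 0,"wz": 0},
    {"dx": 0,"dy": 0,"dz": 0.001,"wx": 0,"wy": 0,"wz": 0},
    {"dx": 0,"dy": 0,"dz": 0.001,"wx": 0,"wy": 0,"wz": 0},
  ],
)

```text
clock: 12.9
tool_pos: [0.542, -0.3454, 0.0264]
orientation: [-0.0, 0.998, 0.069, -0.001]
contact_force: [0.7, -0.1, -3.6]
opening: 0.268
```

Emit:
jog_arm(
  rows=[
    {"dx": 0,"dy": 0,"dz": 0.0005,"wx": 0,"wy": 0,"wz": 0},
    {"dx": 0,"dy": 0,"dz": 0.001,"wx": 0,"wy": 0,"wz": 0},
    {"dx": 0,"dy": 0,"dz": 0.0015,"wx": 0,"wy": 0,"wz": 0},
    {"dx": 0,"dy": 0,"dz": 0.0015,"wx": 0,"wy": 0,"wz": 0},
  ],
)

```text
clock: 13.3
tool_pos: [0.542, -0.3454, 0.0255]
orientation: [-0.0, 0.998, 0.069, -0.001]
contact_force: [-2.3, 1.6, 1.8]
opening: 0.266
```

Emit:
jog_arm(
  rows=[
    {"dx": 0,"dy": 0,"dz": 0.0004,"wx": 0,"wy": 0,"wz": 0},
    {"dx": 0,"dy": 0,"dz": 0.0006,"wx": 0,"wy": 0,"wz": 0},
    {"dx": 0,"dy": 0,"dz": 0.0006,"wx": 0,"wy": 0,"wz": 0},
  ],
)

```text
clock: 13.6
tool_pos: [0.542, -0.3454, 0.0254]
orientation: [-0.0, 0.998, 0.069, -0.001]
contact_force: [-3.9, 3.6, 4.9]
opening: 0.266
```

The foot is on the tray floor: z stopped at 0.0254 as expected and the force swung from −3.6 to +4.9 N. I'll release it and rise.

Emit:
jog_arm(
  rows=[
    {"dx": 0,"dy": 0,"dz": 0,"wx": 0,"wy": 0,"wz": 0},
    {"dx": 0,"dy": 0,"dz": 0,"wx": 0,"wy": 0,"wz": 0},
    {"dx": 0,"dy": 0,"dz": 0,"wx": 0,"wy": 0,"wz": 0},
    {"dx": 0,"dy": 0,"dz": 0,"wx": 0,"wy": 0,"wz": 0},
    {"dx": 0,"dy": 0,"dz": 0,"wx": 0,"wy": 0,"wz": 0},
    {"dx": 0,"dy": 0,"dz": 0,"wx": 0,"wy": 0,"wz": 0},
  ],
  fingers=0.65,
)

```text
clock: 14.2
tool_pos: [0.5421, -0.3455, 0.0254]
orientation: [-0.0, 0.998, 0.069, -0.001]
contact_force: [-0.3, 0.5, -0.1]
opening: 0.638
```

Emit:
jog_arm(
  rows=[
    {"dx": 0,"dy": 0,"dz": -0.01,"wx": 0,"wy": 0,"wz": 0},
    {"dx": 0,"dy": 0,"dz": -0.03,"wx": 0,"wy": 0,"wz": 0},
    {"dx": 0,"dy": 0,"dz": -0.07,"wx": 0,"wy": 0,"wz": 0},
    {"dx": 0,"dy": 0,"dz": -0.12,"wx": 0,"wy": 0,"wz": 0},
    {"dx": -0.05,"dy": 0,"dz": -0.16,"wx": 0,"wy": 0,"wz": 0},
    {"dx": -0.09,"dy": 0,"dz": -0.18,"wx": 0,"wy": 0,"wz": 0},
    {"dx": -0.13,"dy": 0,"dz": -0.18,"wx": 0,"wy": 0,"wz": 0},
    {"dx": -0.15,"dy": 0,"dz": -0.18,"wx": 0,"wy": 0,"wz": 0},
    {"dx": -0.15,"dy": 0,"dz": -0.18,"wx": 0,"wy": 0,"wz": 0},
  ],
)

```text
clock: 15.1
tool_pos: [0.3921, -0.3671, 0.2073]
orientation: [0.001, 0.998, 0.068, -0.001]
contact_force: [0.8, 1.0, 0.7]
opening: 0.655
```

```bash
python3 - <<'E'
from h import *
s=arm.state();print(s['tool_pos'],s['opening'],s['contact_force'])
a=shot('side','e.png')['img'][90:450,290:530];b=shot('top','f.png')['img'][60:420,80:580]
cv2.imwrite('pics/s6.png',np.hstack([a,b])[:,:,::-1])
E
```

```text
[ 0.39208932 -0.36707857  0.20730046] 0.6549061122230017 [0.7580145  0.98704182 0.67838262]
```

View pics/s6.png

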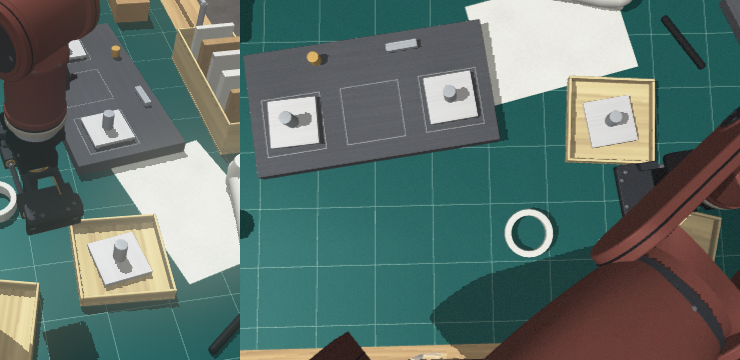

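In both views the foot stands upright in the middle of the tray (right half at (612,120)). The two sound feet, the weight and the block haven't moved.

```bash
python3 -c "
from plant import arm
print(arm.job_done())"
```

```text
the job is handed in; nothing more can be done
None
```

The twisted foot was the middle one. It now stands in the middle of the far tray, and I handed the job in about 15 s into the 72 s limit; no verdict was reported.

- **Finding it:** I pressed two adjacent corners of the right foot, and both were firm at once at about 8.5 N. The middle foot's near right corner dipped about 2 mm at under 1 N, then went firm at about 6 N. I did not press the left foot, since the middle one had already shown itself.
- **Placing it:** I took the foot by its post and lowered it until the arm's height stopped changing and the force swung from −3.6 to +4.9 N. Only then did I let go and move the arm clear.
- **Last checks:** In the last side and top pictures the foot stands upright near the tray's centre. The sound feet, brass weight and gauge block look unmoved. I judged this by eye and did not measure it again.
- **Disagreement:** The side view put the tray's centre 11 mm away in y from the top view, probably because I picked its corners roughly. I aimed between the two, well inside the 40 mm allowed.

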